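# Charge the weld-ball feeder

## Task

Take the orange-banded cup out from under the light bar, pour all eight copper balls from it into the feeder's bowl, and then set the empty cup upright and squarely down inside the pocket of the return tray. Do not knock the light bar, and leave the blue cup and the other things on the bench where they are.

Things in the scene. Friction and masses are not known exactly. Their poses are not given: they have to be found in the camera images.
- cup: Open sheet-steel cup with orange bands, holding 8 balls: 62 mm (its x) by 54 mm (its y), 64 mm tall, 160 g empty. Origin: centre of underside, z up. The end faces (+y, -y) are flat and upright: grip across these 54 mm. The +x and -x walls flare outwards by 7 degrees: it pours over either. Walls 3 mm, floor 4 mm, mouth inside 56 (x) by 48 mm (y). A half turn about z looks the same.
- blue_cup: A second cup of the same shape and size with blue bands, full of black nuts, 350 g; origin at the centre of its underside. It stands beside the orange cup and must stay there. Bystander.
- light_bar: Grey light bar on two posts, fixed; both cups stand below it. Origin on the table; y runs along the bar, x away from the robot. Bar: y -205 to 205, x 10 to 60, height 130 to 164 mm; it overhangs the cups' far half, so the gripper cannot come straight down on them, but the robot's side is open. Posts 16 mm thick at x 36, y +-185 mm.
- feeder: Vibratory feeder, fixed: a round green base with an open round aluminium bowl, 90 mm tall in all. Origin: on the table under its axis.
- feeder_rim (a point): Centre of the feeder bowl's mouth, level with its rim, 90 mm above the table; outside radius 64 mm, inside radius 61 mm.
- feeder_floor (a point): Centre of the bowl's inner floor, 36 mm above the table; the bowl is 54 mm deep, inside radius 51 mm at the floor.
- tray: Return tray, fixed: black plate with orange edges, 94 x 86 x 18 mm, with one rectangular pocket 70 mm along its x, 62 mm along its y and 12 mm deep. Origin: centre of its underside, z up.
- tray_floor (a point): Centre of the pocket's floor, 6 mm above the table; axes as the tray's.
- spray_can: Red and steel spray can, 52 mm diameter, 150 mm tall, loose, origin at the centre of its underside. Bystander.
- tip_jar: Small amber jar with a black cap, 52 mm diameter, 52 mm tall, loose, origin at the centre of its underside. Bystander.
- wire_brush: Wire brush, 200 mm long, lying on the table along its x, loose. Bystander.
- chip_hammer: Hammer, 240 mm long, lying on the table along its x, loose. Bystander.
- magnet_square: Red square welding magnet, about 80 x 80 x 22 mm, fixed, origin under its centre. Bystander.
- flange: Turned aluminium flange, 100 mm diameter, 34 mm tall, fixed, origin under its centre. Bystander.
- ball0_center (a point): Centre of copper-plated weld ball 1 of 8 (16 mm diameter, polished, 17 g), in the orange cup at the start.
- ball1_center (a point): Centre of copper-plated weld ball 2 of 8 (16 mm diameter, polished, 17 g), in the orange cup at the start.
- ball2_center (a point): Centre of copper-plated weld ball 3 of 8 (16 mm diameter, polished, 17 g), in the orange cup at the start.
- ball3_center (a point): Centre of copper-plated weld ball 4 of 8 (16 mm diameter, polished, 17 g), in the orange cup at the start.
- ball4_center (a point): Centre of copper-plated weld ball 5 of 8 (16 mm diameter, polished, 17 g), in the orange cup at the start.
- ball5_center (a point): Centre of copper-plated weld ball 6 of 8 (16 mm diameter, polished, 17 g), in the orange cup at the start.
- ball6_center (a point): Centre of copper-plated weld ball 7 of 8 (16 mm diameter, polished, 17 g), in the orange cup at the start.
- ball7_center (a point): Centre of copper-plated weld ball 8 of 8 (16 mm diameter, polished, 17 g), in the orange cup at the start.
Mind the look-alikes: they are no part of the job. What is shaped like the cup but red is not meant. Of the things that look like the feeder, take the one that is farthest from the robot's base at the start.

How it is judged:
By the outcome, as a careful person would: the job done as asked, in the order asked, and still so for the second after the job is handed in, with the robot touching nothing.
It also fails if it takes over 51 s, if anything falls off the work surface, if the arm or the gripper's body presses on something with over 40 N, if the wrist force passes 120 N, or if a joint passes its speed limit or range.

## Robot

A 6-joint arm with a two-finger parallel gripper is mounted at the origin on the work surface. World frame = base frame: x ahead of the robot, y to its left, z up, the work surface at z = 0. Lengths are in m, angles in rad, forces in N, time in s.
With the tool pointing down it reaches from about 0.35 to 1 m from the base axis. Payload 7.1 kg.
Tool frame: the origin (TCP) lies between the finger pads; the fingertips stand 22 mm ahead of it and the grasp point (between the pads) lies 3 mm ahead of it; z points along the fingers, y is the line along which they close (so a half turn about z gives the same grasp; the last joint's range is limited). The gripper opens to 85 mm and grips with 20 to 120 N. Pads are 22 mm wide; open, the fingers measure 114 mm over their backs; the gripper's body (76 mm by 85 mm) begins 54 mm behind the grasp point. The pads swing forward as they close: fully open they stand 13 mm farther back than shut.
Start: joints at [1.156, 0.423, 1.63, -0, 1.089, -0.019], TCP at [0.241, 0.577, 0.253] pointing down, gripper open.
Joint ranges: [-3, 3], [-0.9, 2.11], [0.09, 2.58], [-1.31, 4.45], [0.11, 2.69], [-2.54, 2.54]. Speed limits (rad/s): [2.39, 2.39, 3.01, 3.14, 3.14, 3.14].

## Interface

Orientations are given as a rotation vector (axis times angle).
In Python, from rig import manip gives the robot as it stands. The module is installed in compiled form; this text tells all that it offers. Calls block until the motion is done:
- manip.move_to(position, orientation): joint-space move of the TCP to a pose.
- manip.servo_line(position, orientation=None, rate=0.15): straight line of the TCP; orientation=None keeps the orientation; rate is the mean speed in m/s.
- manip.set_joints(angles): joint-space move.
- manip.command_gripper(opening, f_grip=None): finger opening in m; f_grip is the grip in N (None keeps the last); returns when the fingers have stopped.
- manip.hold(seconds).
- manip.solve_ik(position, orientation): joint angles nearest the present ones, or None.
- manip.camera(name): name is "scene" or "top"; returns a dict with "image" (420x560x3 uint8, red, green, blue), "fx", "fy", "cx", "cy" (pixels), "k1" (the pictures are not rectified: a ray, as slopes to the right and down, at radius r is drawn at 1 + k1 r^2 times it, then the intrinsics apply), "cam_to_world" (4x4, takes a point from camera to world coordinates). Camera axes: x right, y down, z forward; pixel columns grow to the right and rows downward; lengths in m; the calibration is good to about 2 mm. A picture is of the moment at which its call begins. There is no depth.
A pose or a line that the arm cannot do raises manip.IKError and nothing moves.
- manip.sign_off(): hands the job in; it is judged then, once.
Readings, each from a call of its own:
- manip.get_time(): time.
- manip.get_joint_positions(): joint angles.
- manip.get_joint_vel(): joint speeds.
- manip.get_tau(): joint torques, N m.
- manip.get_position(): TCP position.
- manip.get_ee_rot(): TCP orientation.
- manip.get_contact_force(): force on the tool from outside, world axes, zero at the start.
- manip.get_torque(): the same for the moment, N m.
- manip.get_width(): finger opening in m.
- manip.get_grip_force(): force on a finger pad.
Only numpy, scipy, OpenCV 4.12 (cv2) and the standard library are available. Lean on these libraries where they do the work, as an engineer would, in place of code of your own. Each camera call takes 0.05 s, during which the arm holds its last target. There are 200 camera calls.

## Working session

There is one attempt and no reset: what is moved stays moved. The work goes in short steps, each a Python script; the robot and the scene stay as the last script left them, time stands still between calls to the robot, and variables do not carry over. Pictures are saved under pics/ and viewed, at most 10 in all, crops included, and the job is handed in when it is done.

```bash
mkdir -p pics; python3 - <<'E'
from rig import manip
import cv2,numpy as np
for n in("scene","top"):
    c=manip.camera(n); cv2.imwrite(f"pics/{n}0.png",c["image"][:,:,::-1]); 
    print(n,c["fx"],c["fy"],c["cx"],c["cy"],c["k1"],np.round(c["cam_to_world"],4).tolist())
print(manip.get_time(),manip.get_ee_rot(),manip.get_position())
E
```

```text
scene 469.5062775451244 469.5062775451244 272.88574647725716 209.97485099541942 -0.04275840692908738 [[-0.9762, -0.1989, 0.0858, 0.4134], [-0.2166, 0.8942, -0.3918, 0.4675], [0.0012, -0.4011, -0.916, 1.2309], [0.0, 0.0, 0.0, 1.0]]
top 426.1936235713174 426.1936235713174 274.87332757253716 208.80540847564328 -0.06234470244020136 [[-0.0182, -0.9939, 0.1085, 0.3814], [-0.9995, 0.021, 0.0247, -0.0232], [-0.0268, -0.108, -0.9938, 1.248], [0.0, 0.0, 0.0, 1.0]]
0.1 [-6.17616265e-01 -3.07996412e+00  2.24308015e-03] [0.24076209 0.57626214 0.25258358]
```

View pics/scene0.png

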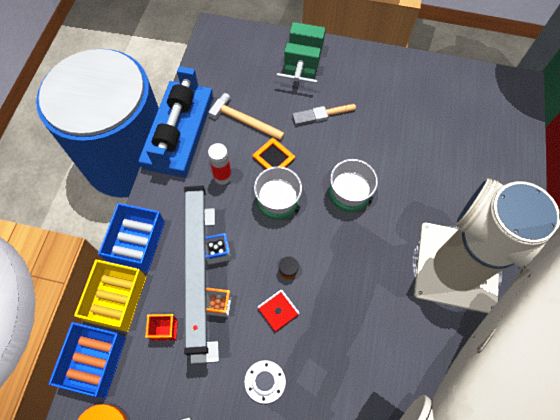

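View pics/top0.png

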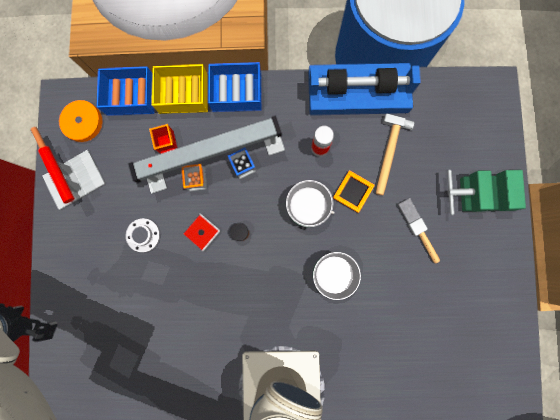

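The top view shows these candidates:
- **Cups:** orange with copper balls at top (194,178) / scene (217,301). The blue cup is at top (240,163) and the red look-alike at top (162,137).
- **Feeders:** bowls at top (309,203) and (337,275). The first, scene (278,192), is farther from the base, so it is the one to use.
- **Tray:** top (354,190) / scene (273,156).

I choose the orange cup, the feeder at (309,203) and that tray, and will check them in a close crop.

```bash
cat > h.py <<'E'
from rig import manip
import cv2,numpy as np
def ray(c,p):
    K=np.array([[c["fx"],0,c["cx"]],[0,c["fy"],c["cy"]],[0,0,1]])
    u=cv2.undistortPoints(np.array([[p]],float),K,np.array([c["k1"],0,0,0,0]))[0,0]
    T=c["cam_to_world"]; d=T[:3,:3]@[u[0],u[1],1]
    return T[:3,3],d/np.linalg.norm(d)
def onz(c,p,z):
    o,d=ray(c,p); return o+d*(z-o[2])/d[2]
def tri(a,pa,b,pb):
    (o1,d1),(o2,d2)=ray(a,pa),ray(b,pb)
    s=np.linalg.lstsq(np.c_[d1,-d2],o2-o1,rcond=None)[0]
    p,q=o1+s[0]*d1,o2+s[1]*d2
    return (p+q)/2,np.linalg.norm(p-q)
E
python3 - <<'E'
from h import *
t=cv2.imread("pics/top0.png"); s=cv2.imread("pics/scene0.png")
def cr(i,x,y,w,h,f): return cv2.resize(i[y:y+h,x:x+w],None,fx=f,fy=f,interpolation=cv2.INTER_CUBIC)
A=np.vstack([np.hstack([cr(t,125,115,160,75,2.5),cr(t,270,165,160,75,2.5)]), np.hstack([cr(s,140,230,100,100,4),cr(s,240,130,100,100,4)])])
print(A.shape); cv2.imwrite("pics/crop.png",A)
E
```

```text
(588, 800, 3)
```

View pics/crop.png

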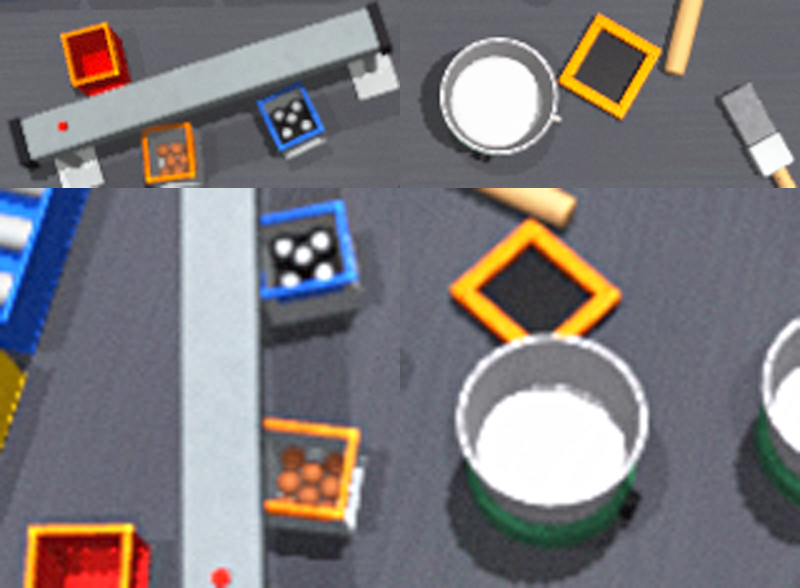

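The crops confirm the orange-rimmed cup holding copper balls: top crop (170,152), scene crop (310,470), with its far side hidden by the bar in the scene view. The far bowl and the orange-edged tray are both in clear view. Next I measure.

```bash
cat > m.py <<'E'
from h import *
C={n:manip.camera(n) for n in("top","scene")}
def mask(n,lo,hi,box):
    h=cv2.cvtColor(C[n]["image"],cv2.COLOR_RGB2HSV); m=cv2.inRange(h,lo,hi)
    x,y,w,g=box; o=np.zeros_like(m); o[y:y+g,x:x+w]=m[y:y+g,x:x+w]; return o
def rect(n,m,z):
    ys,xs=np.nonzero(m); P=np.array([onz(C[n],(x,y),z)[:2] for x,y in zip(xs,ys)])
    r=cv2.minAreaRect((P*1000).astype(np.float32)); 
    print(n,len(xs),"rect mm",np.round(r[0],1),np.round(r[1],1),round(r[2],1)); return r
OR=((8,150,120),(24,255,255)); BL=((105,120,90),(125,255,255)); GR=((0,0,120),(180,70,255))
if __name__=="__main__":
    B={"cup":(OR,.064,(170,155,50,45),(190,280,50,45)),"blue":(BL,.064,(222,145,40,40),(190,225,50,45)),
       "tray":(OR,.018,(325,165,60,55),(245,130,60,55))}
    for k,(c,z,bt,bs) in B.items():
        print(k)
        for n,b in(("top",bt),("scene",bs)):
            m=mask(n,*c,b); rect(n,m,z)
            q=cv2.boxPoints(cv2.minAreaRect(cv2.findNonZero(m))); print("   px",np.round(q,1).tolist())
            ys,xs=np.nonzero(m); print("   extr", [(int(xs[i]),int(ys[i])) for i in (np.argmin(xs+ys),np.argmax(xs+ys),np.argmin(xs-ys),np.argmax(xs-ys))], [(int(xs[i]),int(ys[i])) for i in (xs.argmin(),xs.argmax(),ys.argmin(),ys.argmax())])
    # light bar (table-level reference: bar ends at the top) , black end caps/red dot
    for n,b in(("top",(140,155,20,20)),("scene",(185,320,20,15))):
        m=mask(n,(0,150,120),(7,255,255),b); print(n,"dot",np.argwhere(m).mean(0)[::-1] if m.any() else None)
    for n,b in(("top",(275,170,65,65)),("scene",(245,160,65,60))):
        m=mask(n,(0,0,150),(180,60,255),b); c=max(cv2.findContours(m,0,2)[0],key=cv2.contourArea); print(n,"bowl ell",cv2.fitEllipse(cv2.convexHull(c)))
    # bar outline
    for n,b in(("top",(120,105,170,85)),("scene",(180,180,35,180))):
        m=mask(n,(80,8,120),(120,60,200),b); m=cv2.morphologyEx(m,2,np.ones((5,5)));c=max(cv2.findContours(m,0,2)[0],key=cv2.contourArea); r=cv2.minAreaRect(c); print(n,"bar",np.round(cv2.boxPoints(r),1).tolist())
E
python3 m.py
```

```text
cup
top 267 rect mm [610.2 239.7] [63.5 59.8] 6.8
   px [[180.10000610351562, 166.39999389648438], [201.10000610351562, 163.39999389648438], [204.1999969482422, 185.10000610351562], [183.1999969482422, 188.10000610351562]]
   extr [(184, 166), (202, 185), (183, 187), (200, 164)] [(182, 168), (203, 181), (197, 164), (184, 188)]
scene 293 rect mm [608.9 240.1] [59.9 59.4] 5.6
   px [[206.0, 288.0], [229.0, 288.0], [229.0, 312.0], [206.0, 312.0]]
   extr [(206, 288), (225, 312), (206, 309), (229, 291)] [(206, 288), (229, 291), (206, 288), (216, 312)]
blue
top 194 rect mm [649.2 101.1] [65.5 58.6] 24.3
   px [[226.5, 155.1999969482422], [245.1999969482422, 146.5], [254.6999969482422, 166.8000030517578], [236.10000610351562, 175.60000610351562]]
   extr [(227, 155), (254, 167), (235, 173), (244, 147)] [(227, 155), (254, 166), (244, 147), (237, 175)]
scene 192 rect mm [647.7 100.6] [63.5 63.5] 24.1
   px [[201.39999389648438, 236.5], [225.5, 232.1999969482422], [229.5, 254.6999969482422], [205.39999389648438, 259.0]]
   extr [(205, 237), (229, 252), (205, 257), (225, 233)] [(205, 237), (22
[... 365 characters left out ...]
 mm [ 563.8 -223.2] [91.  98.4] 57.4
   px [[252.0, 155.0], [273.0, 134.0], [295.5, 156.5], [274.5, 177.5]]
   extr [(256, 151), (294, 158), (253, 156), (294, 155)] [(253, 154), (294, 155), (272, 137), (265, 167)]
top dot [149.8 165. ]
scene dot [194.53333333 327.13333333]
top bowl ell ((309.69415283203125, 203.2187957763672), (46.210880279541016, 48.7692985534668), 111.40617370605469)
scene bowl ell ((277.5103454589844, 187.4669952392578), (43.01878356933594, 48.32365417480469), 91.47077178955078)
top bar [[131.8000030517578, 162.0], [271.1000061035156, 117.0], [276.5, 133.5], [137.1999969482422, 178.60000610351562]]
scene bar [[191.0, 355.0], [201.0, 355.0], [201.0, 359.0], [191.0, 359.0]]
```

```bash
python3 - <<'E'
from m import *
R=lambda v:np.round(np.array(v)*1000,1)
T,S=C["top"],C["scene"]
for a,b,n in[((204,185.5),(229.3,290.5),"cup near -y"),((183.3,188.3),(225.5,312.3),"cup near +y"),
 ((254.5,167),(229.5,252.3),"blue near -y"),((333,197),(295,155.5),"tray cornerA"),((349,169.5),(273,178),"trayB?"),((374.5,185),(252.5,155),"tray C"),((149.8,165),(194.5,327.1),"bar dot"),((309.7,203.2),(277.5,187.5),"bowl")]:
    p,e=tri(T,a,S,b); print(n,R(p),"gap",R(e))
for p in[(131.8,162),(271.1,117),(276.5,133.5),(137.2,178.6)]: print("bar z164",R(onz(T,p,.164)),"z130",R(onz(T,p,.13)))
# bowl rim: hull of bright ring projected on z=.09 -> circle
for n,b in(("top",(275,170,65,65)),("scene",(245,160,65,60))):
    m=mask(n,(0,0,150),(180,60,255),b); m=cv2.morphologyEx(m,2,np.ones((2,2)))
    c=max(cv2.findContours(m,0,1)[0],key=cv2.contourArea).reshape(-1,2)
    P=np.array([onz(C[n],q,.09)[:2] for q in c.astype(float)]); print(n,"rim circ z90",cv2.minEnclosingCircle((P*1000).astype(np.float32)))
for n,p in(("spray",(322,140)),("jar",(239,232)),("magnet",(201,232)),("flange",(142,235)),("feeder2",(337,275)),("tray",(354,190)),("hammer head",(397,123)),("hammer end",(381,190))): print(n,R(onz(T,p,.03)))
E
```

```text
cup near -y [583.  207.3  55.3] gap 0.6
cup near +y [576.  264.8  64.1] gap 2.8
blue near -y [641.5  71.8 -55.5] gap 28.9
tray cornerA [ 505.6 -139.8  193.4] gap 34.8
trayB? [ 602.2 -214.6  -77.8] gap 88.3
tray C [ 637.1 -328.5 -191.3] gap 47.7
bar dot [622.3 329.7 165.2] gap 0.5
bowl [522.3 -90.2  85.5] gap 1.1
bar z164 [631.8 378.6 164. ] z130 [639.6 391.2 130. ]
bar z164 [742.7   9.2 164. ] z130 [754.   10.3 130. ]
bar z164 [697.7  -4.1 164. ] z130 [707.6  -3.5 130. ]
bar z164 [587.  363.1 164. ] z130 [593.4 375.2 130. ]
top rim circ z90 ((519.444580078125, -91.15605163574219), 64.6103515625)
scene rim circ z90 ((519.7431640625, -87.20144653320312), 65.99248504638672)
spray [ 713.9 -134.5   30. ]
jar [449.7 111.2  30. ]
magnet [451.7 220.9  30. ]
flange [446.1 393.8  30. ]
feeder2 [ 322.6 -165.1   30. ]
tray [ 564.1 -222.    30. ]
hammer head [ 760.5 -356.7   30. ]
hammer end [ 562.4 -299.8   30. ]
```

```bash
cat > g.py <<'E'
from h import *
from scipy.spatial.transform import Rotation as Ro
TH=np.radians(40); H=.043   # tool tilt in the cup frame, grasp height above cup underside
# tool axes in cup frame: z=(sin,0,-cos), y=cup -y*s
def Rtool(head,phi,s=1):
    z=np.array([np.sin(TH),0,-np.cos(TH)]); y=np.array([0,s,0.]); x=np.cross(y,z)
    return Ro.from_euler("ZY",[head,phi],degrees=True)*Ro.from_matrix(np.c_[x,y,z])
def tcp(g,head,phi,s=1):     # g: grasp point in world
    r=Rtool(head,phi,s); return np.array(g)-.003*r.as_matrix()[:,2],r.as_rotvec()
def cup2g(base,head,phi=0):  # world point of cup underside centre -> grasp point
    return np.array(base)+Ro.from_euler("ZY",[head,phi],degrees=True).apply([0,0,H])
FE=np.array([.5196,-.0895]); 
def pour(head,phi,back=.020,low=.105):
    rel=Ro.from_euler("ZY",[head,phi],degrees=True)
    P=rel.apply([[.031,0,.064-H],[.023,0,-H],[-.023,0,-H],[-.031,0,.064-H]])
    hd=np.array([np.cos(np.radians(head)),np.sin(np.radians(head))])
    g=np.zeros(3); g[:2]=FE-back*hd-P[0,:2]; g[2]=low-P[:,2].min(); return g
E
python3 - <<'E'
from g import *
f=lambda q:None if q is None else np.round(q,2).tolist()
for s in(1,-1):
    print("s",s)
    for b in(.61,.45): 
        print(" pick",b,f(manip.solve_ik(*tcp(cup2g([b,.24-(.61-b)*.12,.01],7),7,0,s))))
    for hd in(-32,148): print(" place",hd,f(manip.solve_ik(*tcp(cup2g([.563,-.2225,.006],hd),hd,0,s))))
    for hd in range(-180,180,30):
        print(" pour",hd,[f(manip.solve_ik(*tcp(pour(hd,p),hd,p,s))) for p in(0,60,115)])
E
```

```text
s 1
 pick 0.61 [0.44, 0.7, 2.04, 3.81, 0.33, 1.18]
 pick 0.45 [0.6, 0.65, 2.34, 3.72, 0.57, 1.45]
 place -32 [-0.33, 0.68, 2.15, 3.53, 0.4, 1.39]
 place 148 [-0.43, 0.96, 1.31, 0.08, 1.57, 1.67]
 pour -180 [[-0.13, 0.8, 1.38, -0.09, 1.66, 1.46], [-0.21, 0.41, 2.01, 0.19, 0.38, 1.19], [-0.36, 0.84, 2.42, 2.79, 1.42, -1.61]]
 pour -150 [[0.02, 0.75, 1.48, -0.32, 1.55, 1.18], [-0.25, 0.42, 1.99, 0.5, 0.52, 0.39], [-0.64, 0.8, 2.25, 1.95, 1.27, -1.48]]
 pour -120 [[0.16, 0.67, 1.67, -0.54, 1.33, 0.95], [-0.27, 0.45, 1.95, 0.52, 0.72, -0.14], [-0.68, 0.82, 1.99, 1.34, 1.37, -1.23]]
 pour -90 [[0.25, 0.55, 1.91, -0.8, 1.05, 0.8], [-0.27, 0.47, 1.9, 0.43, 0.91, -0.56], [-0.59, 0.88, 1.72, 0.93, 1.63, -1.13]]
 pour -60 [[0.24, 0.44, 2.17, -1.21, 0.72, 0.74], [-0.25, 0.49, 1.86, 0.28, 1.05, -0.95], [-0.46, 0.96, 1.49, 0.6, 1.89, -1.19]]
 pour -30 [[0.05, 0.36, 2.37, 4.21, 0.41, 1.0], [-0.22, 0.51, 1.83, 0.11, 1.14, -1.33], [-0.3, 1.01, 1.35, 0.25, 2.07, -1.39]]
 pour 0 [[-0.34, 0.34, 2.41, 2.47, 0.36, 1.94], [-0.18, 0.51, 1.83, -0.07, 1.15, -1.71], [-0.13, 1.02, 1.33, -0.15, 2.1, -1.68]]
 pou
[... 1442 characters left out ...]
 0.36, -1.2], [-0.18, 0.51, 1.83, -0.07, 1.15, 1.43], [-0.13, 1.02, 1.33, -0.15, 2.1, 1.46]]
 pour 30 [[-0.6, 0.41, 2.25, 1.38, 0.63, -0.78], [-0.14, 0.5, 1.85, -0.24, 1.08, 1.05], [0.03, 0.98, 1.43, -0.52, 1.96, 1.22]]
 pour 60 [[-0.65, 0.51, 2.0, 0.89, 0.96, -0.78], [-0.12, 0.48, 1.89, -0.4, 0.96, 0.66], [0.17, 0.91, 1.63, -0.85, 1.71, 1.12]]
 pour 90 [[-0.57, 0.63, 1.75, 0.6, 1.25, -0.91], [-0.11, 0.45, 1.94, -0.51, 0.78, 0.26], [0.27, 0.84, 1.89, -1.22, 1.44, 1.17]]
 pour 120 [[-0.45, 0.73, 1.53, 0.37, 1.49, -1.12], [-0.13, 0.43, 1.98, -0.52, 0.58, -0.23], None]
 pour 150 [[-0.29, 0.79, 1.4, 0.15, 1.64, -1.38], [-0.16, 0.41, 2.01, -0.31, 0.41, -0.95], [0.07, 0.83, 2.38, 3.73, 1.36, 1.6]]
```

```bash
python3 - <<'E'
from g import *
from m import C
R=lambda v:np.round(np.array(v)*1000,1)
for a,b in(((358.2,212.7),(295,155.5)),((374.5,185),(273,135.5)),((349,169.5),(252.3,155))): p,e=tri(C["top"],a,C["scene"],b); print("tray corner",R(p),R(e))
f=lambda q:None if q is None else np.round(q,2).tolist()
P=[.45,.25,.33]
for h in(90,45,7): print(h,f(manip.solve_ik(*tcp(P,h,0,-1))))
manip.move_to(*tcp(P,90,0,-1)); print(manip.get_time(),manip.get_position())
for h in(60,30,7):
    manip.servo_line(*tcp(P,h,0,-1),rate=.02); print(h,manip.get_time(),f(manip.get_joint_positions()))
G=cup2g([.611,.240,0],6.5); r=Rtool(6.5,0,-1); print("pick TCP",tcp(G,6.5,0,-1)[0])
manip.command_gripper(.085,60)
pre=G-.11*r.as_matrix()[:,2]
manip.servo_line(*tcp(pre,6.5,0,-1),rate=.2); print(manip.get_time(),f(manip.get_joint_positions()))
A=manip.camera("scene")["image"];B=manip.camera("top")["image"]
c=lambda i,x,y,w,h,k:cv2.resize(i[y:y+h,x:x+w],None,fx=k,fy=k)
cv2.imwrite("pics/pre.png",np.hstack([c(A,150,200,200,200,2),c(B,100,90,200,200,2)])[:,:,::-1])
E
```

```text
tray corner [ 499.3 -231.8   28.7] 2.1
tray corner [ 576.9 -280.4   36.6] 1.2
tray corner [ 625.8 -211.4   19.6] 1.4
90 [0.13, 0.15, 1.98, 0.81, 1.08, -0.3]
45 [0.33, -0.04, 2.18, 0.71, 0.45, 0.55]
7 None
1.8667 [0.44987462 0.24865181 0.33230536]
60 2.5417 [0.22, 0.01, 2.13, 0.86, 0.67, 0.13]
30 4.4167 [0.46, -0.06, 2.2, 0.13, 0.3, 1.4]Traceback (most recent call last):
  File "<stdin>", line 10, in <module>
rig.IKError: the arm cannot follow that straight line within its joint ranges
```

```bash
python3 - <<'E'
from g import *
f=lambda q:None if q is None else np.round(q,2).tolist()
P=np.array([.45,.25,.33])
manip.servo_line(*tcp(P,60,0,-1),rate=.02);manip.servo_line(*tcp(P,90,0,-1),rate=.02)
P[2]=.16
manip.servo_line(*tcp(P,90,0,-1),rate=.25); print(manip.get_time(),f(manip.get_joint_positions()))
G=cup2g([.611,.240,0],6.5); r=Rtool(6.5,0,-1); pre=G-.11*r.as_matrix()[:,2]
manip.command_gripper(.085,60)
for h in(60,35,6.5):
    if h==6.5: P=pre
    manip.servo_line(*tcp(P,h,0,-1),rate=.05); print(h,manip.get_time(),f(manip.get_joint_positions()))
A=manip.camera("scene")["image"];B=manip.camera("top")["image"]
c=lambda i,x,y,w,h,k:cv2.resize(i[y:y+h,x:x+w],None,fx=k,fy=k)
cv2.imwrite("pics/pre.png",np.hstack([c(A,150,200,200,200,2),c(B,100,90,200,200,2)])[:,:,::-1])
E
```

```text
7.8 [0.13, 0.45, 2.09, 1.05, 0.83, -0.7]
60 8.7417 [0.22, 0.37, 2.26, 1.59, 0.49, -0.71]
35 10.1167 [0.42, 0.34, 2.34, 2.62, 0.25, -1.22]
6.5 12.2167 [0.5, 0.49, 2.18, 4.08, 0.31, -2.19]
```

View pics/pre.png

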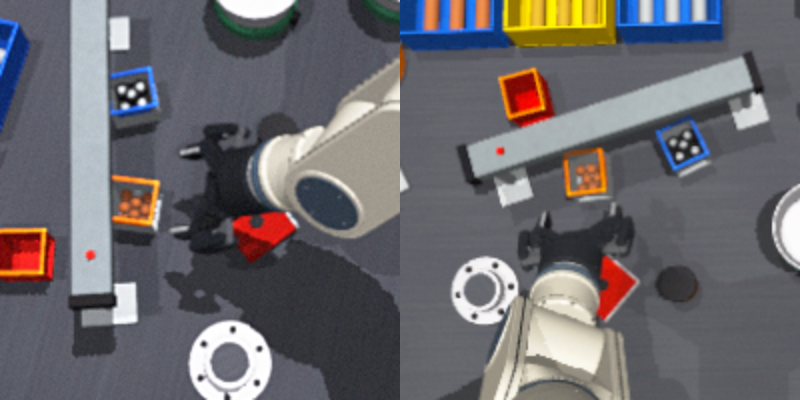

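The gripper sits in front of the cup with its fingers straddling it. In the top crop the tips are at (545,215) and (613,210) and the cup is at (586,172). Bar, blue cup and magnet are all clear, so I go in, grip and lift slightly.

```bash
python3 - <<'E'
from g import *
f=lambda q:np.round(q,3).tolist()
G=cup2g([.611,.240,0],6.5)
manip.servo_line(*tcp(G,6.5,0,-1),rate=.12); print("in",manip.get_time(),f(manip.get_contact_force()))
manip.command_gripper(.045,60); print("w",manip.get_width(),manip.get_grip_force(),f(manip.get_contact_force()))
hd=np.array([np.cos(np.radians(6.5)),np.sin(np.radians(6.5)),0])
manip.servo_line(*tcp(G+[0,0,.008],6.5,0,-1),rate=.06)
manip.servo_line(*tcp(G-.11*hd+[0,0,.03],6.5,0,-1),rate=.12)
print(manip.get_time(),"w",manip.get_width(),manip.get_grip_force(),f(manip.get_contact_force()),f(manip.get_position()))
A=manip.camera("scene")["image"];B=manip.camera("top")["image"]
c=lambda i,x,y,w,h,k:cv2.resize(i[y:y+h,x:x+w],None,fx=k,fy=k)
cv2.imwrite("pics/lift.png",np.hstack([c(A,150,200,200,200,2),c(B,100,90,200,200,2)])[:,:,::-1])
E
```

```text
in 13.3833 [0.963, -0.217, -0.065]
w 0.053504326763380516 56.414743065834045 [-3.085, 1.127, 5.177]
15.15 w 0.053485470794609385 57.63202250003815 [-0.074, 0.771, -2.387] [0.501, 0.228, 0.075]
```

View pics/lift.png

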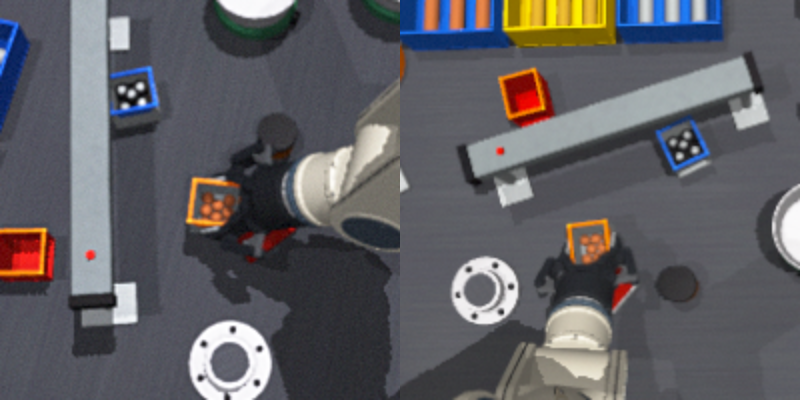

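The cup is held, width 53.5 mm, and clear of the bar in both views: scene crop (213,203), top crop (590,238). The balls are still in it and the blue cup hasn't moved. Next I turn it upright to heading 90, carry it to the feeder and pour.

```bash
python3 - <<'E'
from g import *
f=lambda q:np.round(q,2).tolist()
def go(g,h,p,r):
    manip.servo_line(*tcp(g,h,p,-1),rate=r)
go([.48,.23,.15],25,0,.06); print(manip.get_time(),f(manip.get_joint_positions()))
go([.48,.22,.155],60,0,.05)
go([.49,.17,.155],90,0,.08); print(manip.get_time(),f(manip.get_joint_positions()))
go(pour(90,0),90,0,.22); print("at feeder",manip.get_time(),f(manip.get_joint_positions()))
t=.1
for p,r in((25,.08),(45,.06),(60,.035),(75,.035),(90,.035),(105,.04),(118,.04)):
    g=pour(90,p); go(g,90,p,r); print(p,manip.get_time(),f(manip.get_joint_positions()),f(manip.get_contact_force()))
manip.hold(.4)
A=manip.camera("scene")["image"];B=manip.camera("top")["image"]
c=lambda i,x,y,w,h,k:cv2.resize(i[y:y+h,x:x+w],None,fx=k,fy=k)
cv2.imwrite("pics/pour.png",np.hstack([c(A,180,90,200,200,2),c(B,220,100,200,200,2)])[:,:,::-1])
E
```

```text
16.7333 [0.42, 0.38, 2.31, 3.09, 0.24, -1.54]
19.6667 [-0.05, 0.49, 2.02, 0.93, 0.93, -0.74]
at feeder 21.2333 [-0.57, 0.63, 1.75, 0.6, 1.25, -0.91]
25 21.8167 [-0.42, 0.48, 1.84, 0.3, 0.96, -0.61] [0.41, 0.67, -3.07]
45 22.375 [-0.25, 0.43, 1.9, -0.12, 0.79, -0.17] [-0.65, -0.32, -2.8]
60 22.8667 [-0.11, 0.45, 1.93, -0.5, 0.78, 0.25] [-0.22, 0.09, -3.55]
75 23.3583 [0.02, 0.53, 1.95, -0.84, 0.88, 0.64] [0.64, 0.41, -2.63]
90 23.7667 [0.14, 0.63, 1.94, -1.05, 1.06, 0.91] [0.19, 0.06, -2.31]
105 24.175 [0.23, 0.74, 1.92, -1.16, 1.28, 1.08] [-0.33, -0.46, -1.28]
118 24.55 [0.28, 0.86, 1.88, -1.23, 1.48, 1.19] [0.18, -0.61, -0.78]
```

View pics/pour.png

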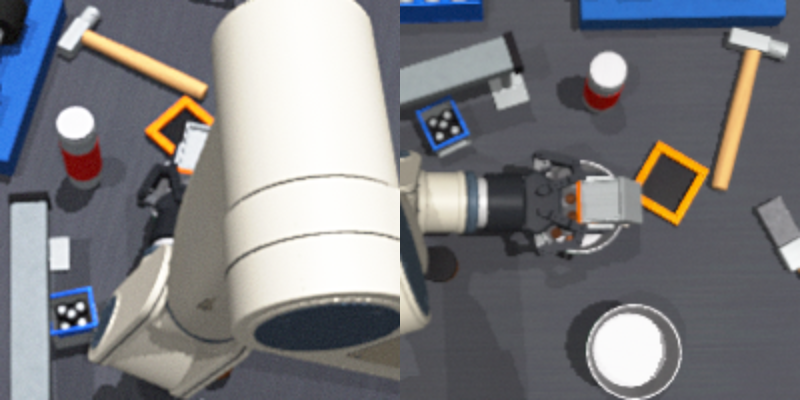

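The cup is tipped over the bowl, with copper balls showing below its lip at top crop (565,215). I tilt it back upright, higher up, and check the bowl and the cup.

```bash
python3 - <<'E'
from g import *
f=lambda q:np.round(q,2).tolist()
def go(g,h,p,r): manip.servo_line(*tcp(g,h,p,-1),rate=r)
manip.hold(.2)
up=np.array([0,-.01,.04])
for p,r in((118,.12),(90,.1),(60,.1),(30,.1),(0,.1)): go(pour(90,p)+up,90,p,r)
print(manip.get_time(),f(manip.get_joint_positions()))
g=np.array([.545,-.215,.19]); go(g,120,0,.12); print(manip.get_time(),f(manip.get_joint_positions()),f(manip.get_contact_force()))
A=manip.camera("scene")["image"];B=manip.camera("top")["image"]
c=lambda i,x,y,w,h,k:cv2.resize(i[y:y+h,x:x+w],None,fx=k,fy=k,interpolation=cv2.INTER_CUBIC)
cv2.imwrite("pics/after.png",np.hstack([c(A,200,90,160,160,2.5),c(B,270,120,160,160,2.5)])[:,:,::-1])
E
```

```text
28.6 [-0.59, 0.57, 1.73, 0.58, 1.32, -0.87]
29.325 [-0.54, 0.72, 1.43, 0.32, 1.63, -1.15] [-0.72, 0.13, -1.55]
```

View pics/after.png

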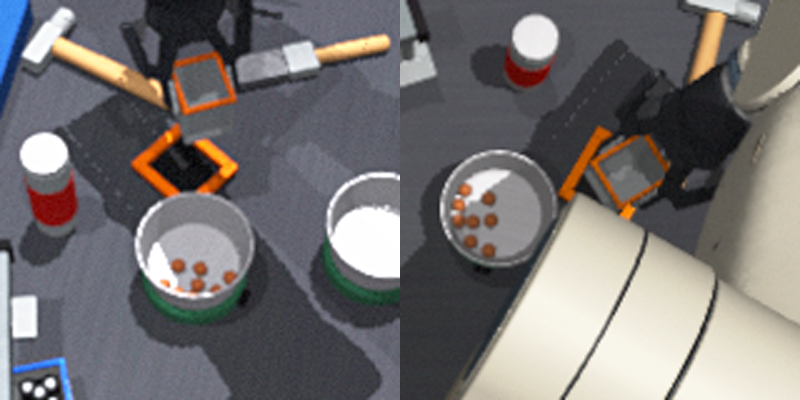

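All eight balls are in the bowl, counted in the top crop around (458–490, 190–250). The cup is empty and upright at top crop (630,168), and nothing else has moved. Now I place it in the tray.

```bash
python3 - <<'E'
from g import *
f=lambda q:np.round(q,3).tolist()
def go(g,h,p,r): manip.servo_line(*tcp(g,h,p,-1),rate=r)
h=147.7; B=np.array([.564,-.2228,.006]); G=cup2g(B,h)
go(G+[0,0,.06],h,0,.1); print(manip.get_time(),f(manip.get_joint_positions()))
f0=manip.get_contact_force()
go(G+[0,0,.006],h,0,.1); print(f(manip.get_contact_force()-f0))
for dz in(.003,.001,0,-.001,-.002):
    go(G+[0,0,dz],h,0,.03); F=manip.get_contact_force()-f0; print(dz,f(F))
    if F[2]>4: break
print(manip.get_time())
A=manip.camera("scene")["image"];I=manip.camera("top")["image"]
c=lambda i,x,y,w,h,k:cv2.resize(i[y:y+h,x:x+w],None,fx=k,fy=k,interpolation=cv2.INTER_CUBIC)
cv2.imwrite("pics/place.png",np.hstack([c(A,225,105,100,100,4),c(I,305,140,100,100,4)])[:,:,::-1])
E
```

```text
30.4083 [-0.435, 0.883, 1.307, 0.084, 1.645, -1.465]
[0.061, -0.342, 0.33]
0.003 [2.717, 0.724, -1.123]
0.001 [0.463, -0.057, 0.033]
0 [0.492, -0.139, 5.692]
31.85
```

View pics/place.png

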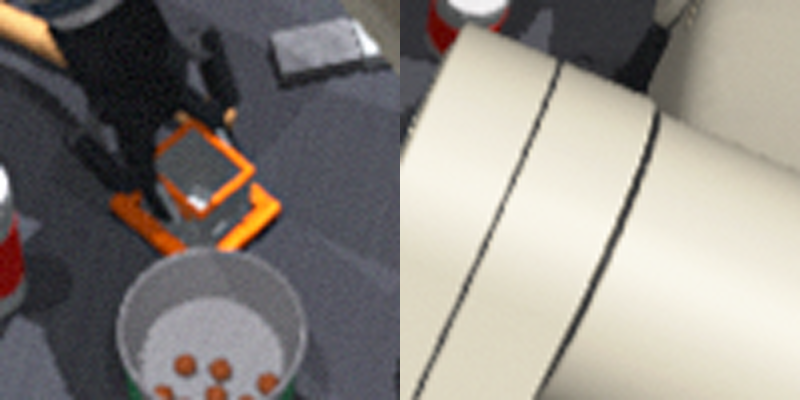

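The cup stands in the pocket, with contact at exactly the pocket-floor height. In the scene crop its rim is at (205,168), inside the tray edges. I release, withdraw and check.

```bash
python3 - <<'E'
from g import *
from m import OR
f=lambda q:np.round(q,3).tolist()
h=147.7; G=cup2g([.564,-.2228,.006],h); r=Rtool(h,0,-1); z=r.as_matrix()[:,2]
manip.command_gripper(.08); print(manip.get_width(),f(manip.get_contact_force()))
manip.servo_line(*tcp(G-.10*z,h,0,-1),rate=.12)
manip.servo_line(*tcp(G-.10*z+[0,0,.17],h,0,-1),rate=.25)
q=manip.get_joint_positions(); q[0]-=1.0; manip.set_joints(q); manip.hold(.3)
print(manip.get_time())
import m
m.C={n:manip.camera(n) for n in("top","scene")}
A=m.C["scene"]["image"];I=m.C["top"]["image"]
c=lambda i,x,y,w,h,k:cv2.resize(i[y:y+h,x:x+w],None,fx=k,fy=k,interpolation=cv2.INTER_CUBIC)
cv2.imwrite("pics/fin.png",np.vstack([np.hstack([c(A,225,105,100,100,3),c(I,305,140,100,100,3)]),np.hstack([c(A,0,60,400,350,.75),c(I,60,60,400,350,.75)])])[:,:,::-1])
E
```

```text
0.0801093853873537 [-0.776, 0.624, -0.123]
36.8417
```

View pics/fin.png

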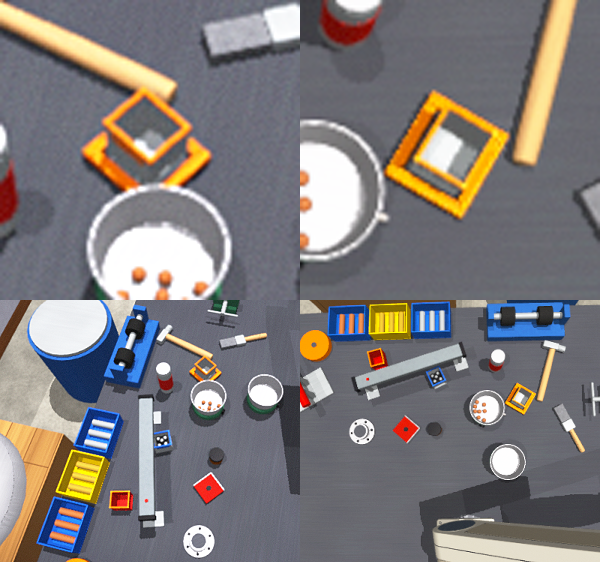

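The cup stands upright and square in the pocket (top crop (462,148)) and all the balls are in the bowl. The blue cup, spray can, jar, hammer, brush, magnet and flange are where they were. I hand it in.

```bash
python3 -c "
from rig import manip
print(manip.sign_off(),manip.get_time())"
```

```text
the job is handed in; nothing more can be done
the job is handed in; nothing more can be done
```

Job handed in at about 37 s: all eight balls are in the far feeder's bowl, the empty orange cup stands upright and square in the tray pocket, and the final pictures show the light bar, blue cup and everything else where they were.

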